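Surface reading on the floor of the tortilla warmer

TASK

Before the tortillas go in, take a surface reading of the open warmer's floor: draw the probe out of its sloping holster, pass it down through the middle gap of the wire rack and set its sprung foot inside the ring stamped at the centre of the floor. Stand it upright with a light push, the foot sprung in about halfway and never driven hard against its stop, the stem clear of the wires, and keep the foot on the floor like that for at least two seconds. Finish while still holding it there; leave the holster standing where it is, keep the gripper off the warmer and do not disturb the other things on the ledge.

Things in the scene. Friction and masses are not known exactly. Their poses are not given: they have to be found in the camera images.
- probe: Cordless surface probe, 0.11 kg, loose in the holster. Origin: centre of the unsprung foot's face; z runs up to the handle. Along z: copper foot 14 mm across, 6 thick, on a 5 mm rod; stem 8 mm across, 18 to 87 mm; ferrule 20 across to 112; flange 30 across to 116 (rests on the tube's rim); black handle 116 to 178, flat-sided, 28 mm along x by 22 along y, display window on its -x side.
- probe_grip (a point): Point on the probe's axis at the middle of the handle, 152 mm from the unsprung foot face, 36 mm above the flange, 26 mm below the handle's top; axes are the probe's (z towards the handle's top). Grip here, fingers on the flat sides (22 mm, along y); the rigid handle takes a firm grip (30 N).
- probe_foot (a joint): How far the sprung foot is pushed into the stem: 0 m free to 0.010 m at its stop. The spring pushes back with 0.5 N at the first movement, 1.5 N at halfway (0.005) and 2.5 N at the stop (200 N/m).
- probe_tip (a point): Centre of the foot's flat face; moves with the foot. Its z axis is the probe's.
- holster: Sloping holster: steel foot plate 130 x 100 x 12 mm, 1.4 kg, loose, with an aluminium tube (32 mm outside, 23 bore, 125 long) leaning 0.35 rad from vertical to the holster's own -x, so the probe's handle leans that way. Origin: centre of the underside. Rim centre at x -13, y 0, z 137 mm. Draw the probe 112 mm along its own z to free it.
- warmer: Steel tortilla warmer without its lid, fixed: round double-walled pan 236 mm across (242 at the rim), rim 85 mm above the ledge, inside 220 across, loop handles at its +y and -y sides reaching 146 mm from the centre at 66 mm height. Origin: centre of the underside, z up.
- warmer_spot (a point): Centre of the ring stamped in the middle of the warmer's flat floor; the ring is 30 mm across inside. The floor is 30 mm above the ledge. Axes as the warmer's.
- rack: Wire rack fixed in the warmer, wires 32 mm above its floor. Origin and axes as the warmer's. Six 3.2 mm wires run along x at y = -82.5, -49.5, -16.5, 16.5, 49.5 and 82.5 mm: the middle gap, over the stamped ring, is 30 mm clear. Two cross wires along y at x = -60 and 60 mm, 29 mm above the floor; outer ring wire 208 mm across.
- dome_lid: The warmer's domed steel lid, standing on the ledge dome upward: 242 mm across, 111 mm high with its black knob, 0.6 kg, loose. Origin: centre of the underside. Not to be disturbed.
- crock: Lidded white ceramic crock, 152 mm across (194 mm over its two lug handles), 184 mm high to the top of the knob, 2 kg. Origin: centre of the underside. Not to be disturbed.
- molcajete: Dark stone mortar on a black rubber ring with its pestle in it, 196 mm across, about 170 mm high with the pestle, 3.5 kg. Origin: centre of the underside. Not to be disturbed.
- citrus_press: White plastic hand citrus press lying on the ledge, 220 mm long along its x axis (cup, 82 mm across, towards +x; handles towards -x), 62 mm high, 0.3 kg. Origin: on the ledge under its middle. Not to be disturbed.
Mind the look-alikes: they are no part of the job. Of the things like the probe, leave any that is green or purple; of the rest the larger one is meant.

How it is judged:
By the outcome, as a careful person would: the job done as asked, in the order asked, and still so for the second after the job is handed in, while the arm keeps its last pose, push and grip.
It also fails if it takes over 51 s, if anything falls off the work surface, if the arm or the gripper's body presses on something with over 40 N, if the wrist force passes 120 N, or if a joint passes its speed limit or range.

ROBOT

A 6-joint arm with a two-finger parallel gripper is mounted at the origin on the work surface. World frame = base frame: x ahead of the robot, y to its left, z up, the work surface at z = 0. Lengths are in m, angles in rad, forces in N, time in s.
With the tool pointing down it reaches from about 0.25 to 0.725 m from the base axis. Payload 9.7 kg.
Tool frame: the origin (TCP) lies at the very end of the fingers, on their centre line; the grasp point (between the pads) lies 19 mm behind it (robot.tcp_to_grasp is the distance from the TCP to the grasp point, in m); z points along the fingers, y is the direction in which the jaws open and shut (so a half turn about z gives the same grasp; the last joint's range is limited). The gripper opens to 85 mm and grips with 20 to 120 N. Pads are 22 mm wide; open, the fingers measure 114 mm over their backs; the gripper's body (76 mm by 85 mm) begins 54 mm behind the grasp point. The pads swing forward as they close: fully open they stand 13 mm farther back than shut.
Start: joints at [-1.293, 0.087, 0.176, 1.66, 0, 1.571], TCP at [0.151, -0.529, 0.231] pointing down, gripper open.
Joint ranges: [-3.13, 3.13], [-0.85, 1.81], [-1.15, 1.24], [-2.2, 2.28], [-1.44, 1.52], [-3.14, 3.14]. Speed limits (rad/s): [2.22, 2.22, 2.57, 3.14, 3.14, 3.14].

INTERFACE

Orientations are given as a 3x3 rotation matrix whose columns are the frame's x, y, z axes.
In Python, from workcell import telemetry, vision, finish_job, robot gives the robot as it stands.
- The arm moves only by the tool move_arm, never from a script. Its argument "commands" is one flat list of numbers, 7 for each row, row after row: the shift along the tool's x, y, z in cm, then the turn, a rotation vector about the tool's x, y, z in rad, then the closure in counts, from 0 (fully open) to 255 (shut). A call has 1 to 12 rows; each row shifts and turns the commanded pose from where the row before left it, along the tool's axes as they then stand; what a row does not reach is not made up. A row lasts 1/10 s, in which the tool goes at most 50 mm and 8.59 degrees, less where a joint would pass 70% of its speed; a pose out of reach is approached as far as the arm can. A call is refused whole if a number of a shift passes 5 or a number of a turn 0.15, either way. A call with a gripper value outside its range is refused whole. The fingers move at their own pace and stop on an object; the grip force is fixed at half the most. Time passes only in rows, so rows that do not move let the fingers close. It gives the time, the measured TCP pose, the force and the opening at its end, in the units of the state.
- telemetry.get_obs(): the state, without advancing time (a new reading comes with each control period).
- vision.camera(name): name is "scene" or "top" or "wrist"; returns a dict with "image" (384x512x3 uint8, blue, green, red), "depth" (384x512 float32, m along the optical axis (not along the pixel's ray), 0 where there is no reading), "fx", "fy", "cx", "cy" (pixels), "rvec" (rotation vector, rad) and "tvec" (3), from world to camera coordinates, as OpenCV has them; the wrist camera has in their place "tool_from_camera" (4x4, takes a point from camera to tool coordinates, whose origin is the TCP and whose axes are the flange's). Camera axes: x right, y down, z forward; pixel columns grow to the right and rows downward; lengths in m; the calibration is good to about 2 mm. The wrist camera is an equidistant fisheye: a pixel r from the principal point sees the ray r / f radians off the axis. A picture is of the moment at which its call begins: read the wrist's pose just before it.
- finish_job(): hands the job in, once; it reports no verdict.
The state is a dict: "t": time; "joints": joint angles; "dq": joint speeds; "effort": joint torques, N m; "eef_pos": TCP position; "tool_rot": TCP orientation; "force": force on the tool from outside, world axes, zero at the start; "torque": the same for the moment, N m; "gripper_width": opening from 0.0 (shut) to 1.0 (fully open).
Only numpy, scipy, OpenCV 4.12 (cv2) and the standard library are available. Lean on these libraries where they do the work, as an engineer would, in place of code of your own. Each camera call takes 0.05 s, during which the arm holds its last target. There are 200 camera calls.

## Working session

There is one attempt and no reset: what is moved stays moved. The work goes in short steps, Python scripts to look and compute and a tool call to move; the robot and the scene stay as the last step left them, time stands still between calls to the robot, and variables do not carry over. Pictures are saved under pics/ and viewed, about 8 in all and at most 12, crops included, and the job is handed in when it is done.

Besides the shell and the picture viewer there is one more tool, called as name(argument=value, ...), one argument or row to a line, values as JSON. move_arm: Moves the arm, as the interface text tells. Its arguments: {"type":"object","properties":{"commands":{"type":"array"}},"required":["commands"]}

```bash
mkdir -p pics; ls
cat > h.py <<'E'
import numpy as np, cv2
from workcell import telemetry, vision, finish_job, robot
def snap(n,f):
    c=vision.camera(n); cv2.imwrite('pics/%s.png'%f,c['image']); np.savez('pics/%s.npz'%f,**c); return c
def load(f): return dict(np.load('pics/%s.npz'%f))
def cloud(c):
    R=cv2.Rodrigues(c['rvec'])[0]; d=c['depth']; v,u=np.mgrid[:384,:512]
    P=np.stack([(u-c['cx'])/c['fx']*d,(v-c['cy'])/c['fy']*d,d],-1)
    W=(P-c['tvec'].ravel())@R; W[d==0]=np.nan; return W
E
python3 - <<'E'
from h import *
a=snap('scene','s0');b=snap('top','t0')
o=telemetry.get_obs();print(o['t'],o['tool_rot'],o['eef_pos'])
for c in(a,b):print(c['fx'],c['rvec'].ravel(),c['tvec'].ravel())
cv2.imwrite('pics/both.png',cv2.resize(np.vstack([a['image'],b['image']]),None,fx=.78,fy=.78))
E
```

```text
pics
0.1 [[ 9.61662303e-01  2.74236266e-01 -2.90570443e-04]
 [ 2.74236420e-01 -9.61661699e-01  1.07863454e-03]
 [ 1.63702433e-05 -1.11696717e-03 -9.99999376e-01]] [ 0.15078412 -0.52872847  0.23068004]
397.75522245301465 [ 1.11753806  2.48957703 -0.86774565] [ 0.35653413 -0.22650789  1.83839437]
394.3647812874468 [ 2.1348799  -2.16529491  0.13504113] [-0.00598882  0.54462916  1.52087393]
```

View pics/both.png

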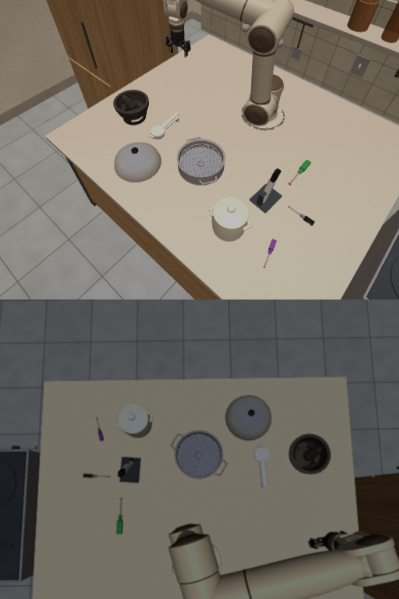

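Run:
```python
from h import *
a=load('s0');b=load('t0')
def crop(c,u,v,w,h,s):return cv2.resize(c['image'][v:v+h,u:u+w],None,fx=s,fy=s,interpolation=cv2.INTER_CUBIC)
A=crop(a,305,195,110,100,5) ;B=crop(b,100,170,110,110,5)
cv2.imwrite('pics/c1.png',A);
C=np.vstack([A[:, :550],B])
cv2.imwrite('pics/c1.png',np.hstack([cv2.resize(A,(400,364)),cv2.resize(B,(400,400))[:364]]))
W=cloud(b)
# warmer rim: z in .075-.095 
x=W.reshape(-1,3);
for nm,c in(('s',a),('t',b)):
    x=cloud(c).reshape(-1,3);x=x[~np.isnan(x[:,0])]
    print(nm,'table z',np.median(x[(abs(x[:,2])<.02),2]))
    uv=np.array([[b['cx'],b['cy']]])
print(W[int(455-300)*100//78, int(199/.78)], W[218,163],W[int(176/.78),int(90/.78)])
```

```text
s table z -0.0006777264200776374
t table z -6.131886325392413e-05
[ 0.5375898  -0.01810126  0.0277116 ] [0.45548319 0.32265843 0.12619133] [0.43900457 0.53846553 0.01817413]
```

View pics/c1.png

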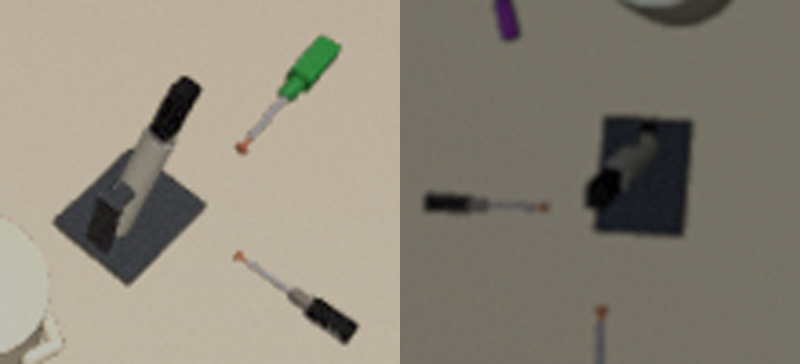

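Run:
```python
from h import *
a=load('s0');b=load('t0')
for nm,c in(('s',a),('t',b)):
    W=cloud(c); 
    # plate
    m=(abs(W[...,2]-.012)<.005)&(abs(W[...,0]-.47)<.12)&(abs(W[...,1]-.31)<.1)&(c['image'].max(-1)<90)
    p=W[m]; r=cv2.minAreaRect((p[:,:2]*1000).astype(np.float32)); print(nm,'plate',m.sum(),r, np.median(p[:,2]))
    m=(W[...,2]>.025)&(W[...,2]<.23)&(abs(W[...,0]-.45)<.12)&(abs(W[...,1]-.31)<.09)
    p=W[m];col=c['image'][m]
    for lo in np.arange(.03,.22,.02):
        s=(p[:,2]>lo)&(p[:,2]<lo+.02)
        if s.sum(): print(round(lo,2),s.sum(),p[s].mean(0).round(4),np.ptp(p[s],axis=0).round(3),col[s].mean(0).round())
    # warmer rim
    m=(abs(W[...,2]-.085)<.006)&(np.hypot(W[...,0]-.54,W[...,1]+.018)<.135)
    p=W[m][:,:2]
    e=cv2.fitEllipse((p*1000).astype(np.float32)); print('rim',m.sum(),e, (p.min(0)+p.max(0))/2, np.ptp(p,axis=0))
    from scipy.optimize import least_squares
    r=least_squares(lambda q:np.hypot(*(p-q[:2]).T)-q[2],[.54,-.02,.118],loss='soft_l1',f_scale=.002);print('circ',r.x)
    m=(abs(W[...,2]-.066)<.012)&(np.hypot(W[...,0]-.54,W[...,1]+.018)>.128)&(np.hypot(W[...,0]-.54,W[...,1]+.018)<.16)
    p=W[m][:,:2]-r.x[:2]; an=np.arctan2(p[:,1],p[:,0]);print('loops',m.sum(),an[an>0].mean(),an[an<0].mean())
```

```text
s plate 462 ((468.2662658691406, 336.1712341308594), (97.42958068847656, 127.97895812988281), 85.74604797363281) 0.01126706998598309
0.03 41 [0.5098 0.3399 0.0401] [0.036 0.031 0.02 ] [66. 72. 76.]
0.05 38 [0.5106 0.3383 0.0598] [0.046 0.03  0.019] [59. 64. 67.]
0.07 62 [0.5032 0.3366 0.0828] [0.053 0.031 0.019] [67. 71. 73.]
0.09 85 [0.4931 0.3364 0.0968] [0.06  0.032 0.02 ] [90. 96. 98.]
0.11 43 [0.4719 0.3381 0.1194] [0.022 0.031 0.018] [112. 124. 129.]
0.13 53 [0.4627 0.3399 0.1392] [0.036 0.032 0.018] [102. 112. 117.]
0.15 41 [0.4565 0.3389 0.1602] [0.028 0.023 0.019] [24. 25. 29.]
0.17 42 [0.4487 0.3398 0.1804] [0.03  0.024 0.019] [21. 23. 25.]
0.19 52 [0.4377 0.3391 0.1975] [0.03  0.023 0.016] [29. 31. 33.]
rim 389 ((533.958740234375, -15.94848346710205), (229.49554443359375, 230.93258666992188), 129.19281005859375) [ 0.53373881 -0.01742017] [0.23856513 0.23972451]
circ [ 0.53405212 -0.01581715  0.11498572]
loops 97 1.0065426001685798 -2.106590427382566
t plate 474 ((463.7598876953125, 337.67413330078125), (99.37886810302734, 126.42155456542969), 86.54048919677734) 0.01158373758003765
0.03 19 [0.4986 0.3253 0.039 ] [0.04  0.012 0.017] [43. 45. 45.]
0.05 13 [0.4929 0.3235 0.0594] [0.044 0.008 0.017] [34. 36. 36.]
0.07 37 [0.4938 0.3298 0.0839] [0.053 0.025 0.018] [40. 40. 39.]
0.09 52 [0.4971 0.3339 0.0959] [0.058 0.025 0.02 ] [41. 40. 38.]
0.11 19 [0.4651 0.3295 0.1195] [0.024 0.023 0.019] [52. 54. 54.]
0.13 27 [0.4569 0.3317 0.1402] [0.038 0.025 0.018] [44. 44. 44.]
0.15 18 [0.4484 0.333  0.161 ] [0.034 0.021 0.017] [11. 12. 12.]
0.17 23 [0.4416 0.3343 0.1809] [0.03  0.019 0.018] [12. 12. 12.]
0.19 53 [0.4311 0.3401 0.1985] [0.025 0.024 0.013] [26. 28. 29.]
rim 460 ((529.5706787109375, -14.65359115600586), (229.49232482910156, 230.4950408935547), 7.205986022949219) [ 0.52986522 -0.01453325] [0.23614189 0.23806376]
circ [ 0.52959222 -0.01463115  0.11482537]
loops 120 1.063526040617023 -2.1444149831126844
```

move_arm(
  commands=[2.9,-3.25,-0.9,0,0,0,0,2.9,-3.25,-0.9,0,0,0,0,2.9,-3.25,-0.9,0,0,0,0,2.9,-3.25,-0.9,0,0,0,0,2.9,-3.25,-0.9,0,0,0,0,2.9,-3.25,-0.9,0,0,0,0,2.9,-3.25,-0.9,0,0,0,0,2.9,-3.25,-0.9,0,0,0,0,2.9,-3.25,-0.9,0,0,0,0,2.9,-3.25,-0.9,0,0,0,0,2.9,-3.25,-0.9,0,0,0,0],
)

```text
t: 1.2
eef_pos: [0.3598, -0.0959, 0.3306]
tool_rot: [[0.962, 0.274, 0.0], [0.274, -0.962, -0.0], [0.0, 0.0, -1.0]]
force: [0.1, -0.4, -0.1]
gripper_width: 0.998
```

move_arm(
  commands=[1.64,-4.12,0,0,0,0,0,1.64,-4.12,0,0,0,0,0,1.64,-4.12,0,0,0,0,0,1.64,-4.12,0,0,0,0,0,1.64,-4.12,0,0,0,0,0,1.64,-4.12,0,0,0,0,0,1.64,-4.12,0,0,0,0,0,1.64,-4.12,0,0,0,0,0,1.64,-4.12,0,0,0,0,0,1.64,-4.12,0,0,0,0,0,0,0,0,0,0,0,0],
)

```text
t: 2.3
eef_pos: [0.4341, 0.231, 0.3377]
tool_rot: [[0.906, 0.42, -0.042], [0.422, -0.903, 0.083], [-0.003, -0.093, -0.996]]
force: [0.3, -0.4, -0.0]
gripper_width: 1.001
```

```bash
cat >> h.py <<'E'
from scipy.spatial.transform import Rotation as Ro
def delta(p1,R1):
    o=telemetry.get_obs(); R=np.array(o['tool_rot']); p=np.array(o['eef_pos'])
    print('t',o['t'],'p',p.round(4),'F',np.round(o['force'],2),'w',o['gripper_width'],'q',np.round(o['joints'],2))
    print('turn',Ro.from_matrix(R.T@R1).as_rotvec().round(3),'shift now(cm)',(100*R.T@(p1-p)).round(2),'shift after turn',(100*R1.T@(p1-p)).round(2))
def pose(u,y):  # tool z=-u, tool y closest to y
    z=-u/np.linalg.norm(u); y=y-z*(y@z); y/=np.linalg.norm(y); return np.stack([np.cross(y,z),y,z],1)
yaw=-.067
hx=np.array([np.cos(yaw),np.sin(yaw),0]); hy=np.array([-hx[1],hx[0],0])
u=-np.sin(.35)*hx+np.cos(.35)*np.array([0,0,1])
H=np.array([.466,.337,0]); rim=H-.013*hx+np.array([0,0,.137]); grip=rim+.040*u
E
python3 - <<'E'
from h import *
print(u,rim,grip)
delta(grip+.10*u,pose(u,-hy))
E
```

```text
[-0.34212846  0.02295697  0.93937271] [0.45302917 0.33787035 0.137     ] [0.43934403 0.33878863 0.17457491]
t 2.3 p [0.4341 0.231  0.3377] F [ 0.27 -0.4  -0.  ] w 1.001216207763036 q [0.44 0.02 0.31 1.87 0.09 3.14]
turn [-0.178  0.369  0.482] shift now(cm) [  2.05 -10.51   7.93] shift after turn [ -5.78 -10.79   5.26]
```

Run:
```python
from h import *
delta(grip+.12*u,pose(u,hy))
delta(grip+.12*u,pose(np.array([0,0,1.]),hy))
A=pose(np.array([0,0,1.]),hy);print(Ro.from_matrix(A.T@pose(u,hy)).as_rotvec())
```

```text
t 2.3 p [0.4341 0.231  0.3377] F [ 0.27 -0.4  -0.  ] w 1.001216207763036 q [0.44 0.02 0.31 1.87 0.09 3.14]
turn [-0.497 -0.239 -2.605] shift now(cm) [  1.44 -11.01   6.09] shift after turn [ 5.78 10.79  3.26]
t 2.3 p [0.4341 0.231  0.3377] F [ 0.27 -0.4  -0.  ] w 1.001216207763036 q [0.44 0.02 0.31 1.87 0.09 3.14]
turn [-0.035 -0.122 -2.636] shift now(cm) [  1.44 -11.01   6.09] shift after turn [ 4.31 10.79  5.04]
[-1.49196086e-18 -3.50000000e-01 -1.53540148e-18]
```

move_arm(
  commands=[0,0,0,-0.0262,-0.0126,-0.137,0,0,0,0,-0.0262,-0.0126,-0.137,0,0,0,0,-0.0262,-0.0126,-0.137,0,0,0,0,-0.0262,-0.0126,-0.137,0,0,0,0,-0.0262,-0.0126,-0.137,0,0,0,0,-0.0262,-0.0126,-0.137,0,0,0,0,-0.0262,-0.0126,-0.137,0,0,0,0,-0.0262,-0.0126,-0.137,0,0,0,0,-0.0262,-0.0126,-0.137,0,0,0,0,-0.0262,-0.0126,-0.137,0,0,0,0,-0.0262,-0.0126,-0.137,0,0,0,0,-0.0262,-0.0126,-0.137,0],
)

```text
t: 3.5
eef_pos: [0.4332, 0.2285, 0.3387]
tool_rot: [[-0.479, 0.858, 0.185], [0.854, 0.504, -0.13], [-0.205, 0.095, -0.974]]
force: [-0.0, -0.3, 0.8]
gripper_width: 0.999
```

move_arm(
  commands=[0,0,0,-0.0262,-0.0126,-0.137,0,0,0,0,-0.0262,-0.0126,-0.137,0,0,0,0,-0.0262,-0.0126,-0.137,0,0,0,0,-0.0262,-0.0126,-0.137,0,0,0,0,-0.0262,-0.0126,-0.137,0,0,0,0,-0.0262,-0.0126,-0.137,0,0,0,0,-0.0262,-0.0126,-0.137,0,1.5,2.7,0.8,0,0,0,0,1.5,2.7,0.8,0,0,0,0,1.5,2.7,0.8,0,0,0,0,1.3,2.7,0.8,0,0,0,0,0,0,0,0,0,0,0],
)

```text
t: 4.7
eef_pos: [0.3966, 0.3413, 0.2862]
tool_rot: [[-0.937, 0.07, 0.342], [0.065, 0.998, -0.026], [-0.343, -0.002, -0.939]]
force: [-0.5, -0.8, 0.0]
gripper_width: 1.0
```

Run:
```python
from h import *
delta(grip+.12*u,pose(u,hy))
o=telemetry.get_obs();c=vision.camera('wrist'); c['R']=o['tool_rot'];c['p']=o['eef_pos']
cv2.imwrite('pics/w1.png',cv2.resize(c['image'],None,fx=1.5,fy=1.5)); np.savez('pics/w1.npz',**c)
print(c['fx'],c['cx'],c['cy'],c['tool_from_camera'])
```

```text
t 4.7 p [0.3966 0.3413 0.2862] F [-0.46 -0.82  0.04] w 0.9995264563123436 q [ 0.86 -0.18 -0.02  1.52 -0.28  0.9 ]
turn [-0.003  0.    -0.002] shift now(cm) [-0.19  0.04 -0.05] shift after turn [-0.19  0.04 -0.05]
297.3186396354542 254.41777128407688 194.62551851060613 [[-1.01252263e-03 -9.57584719e-01 -2.88150102e-01  7.30817387e-02]
 [ 9.99999231e-01 -7.63373652e-04 -9.77014789e-04 -4.47543666e-04]
 [ 7.15608236e-04 -2.88150870e-01  9.57584756e-01 -1.42815946e-01]
 [ 0.00000000e+00  0.00000000e+00  0.00000000e+00  1.00000000e+00]]
```

View pics/w1.png

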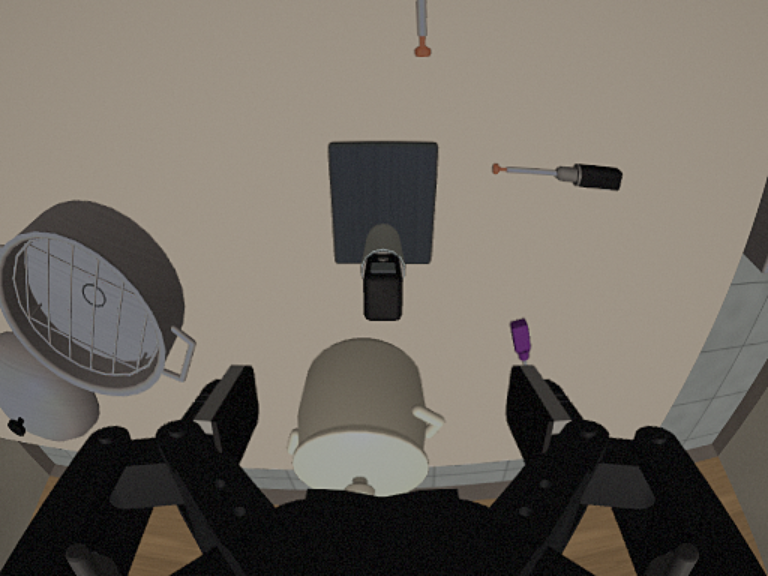

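```bash
cat >> h.py <<'E'
def wcloud(c):
    d=c['depth']; v,uu=np.mgrid[:384,:512]; x=(uu-c['cx'])/c['fx'];y=(v-c['cy'])/c['fx'];r=np.hypot(x,y)+1e-9
    k=np.tan(r)/r*d; P=np.stack([x*k,y*k,d],-1)
    T=c['tool_from_camera']; P=P@T[:3,:3].T+T[:3,3]; W=P@np.array(c['R']).T+c['p']; W[d==0]=np.nan; return W
def wproj(c,X):
    T=np.linalg.inv(c['tool_from_camera']); q=((np.atleast_2d(X)-c['p'])@np.array(c['R']))@T[:3,:3].T+T[:3,3]
    r=np.hypot(q[:,0],q[:,1]); th=np.arctan2(r,q[:,2]); return np.stack([c['cx']+c['fx']*th*q[:,0]/r,c['cy']+c['fx']*th*q[:,1]/r],1)
E
python3 - <<'E'
from h import *
c=load('w1');W=wcloud(c)
B=np.stack([hx,hy,[0,0,1]],1)
M=np.stack([np.cross(hy,u),hy,u],1)  # probe frame
Q=(W-grip)@M
m=(abs(Q[...,0])<.03)&(abs(Q[...,1])<.03)&(abs(Q[...,2])<.05)
for lo in np.arange(-.04,.04,.006):
    s=m&(Q[...,2]>=lo)&(Q[...,2]<lo+.006); p=Q[s]
    if len(p): print(round(lo,3),len(p),(1000*p.min(0)).round(1),(1000*p.max(0)).round(1),(1000*np.median(p,axis=0)).round(1))
g=W[...,2]
mp=(abs(g-.012)<.005)&(abs(W[...,0]-.47)<.12)&(abs(W[...,1]-.31)<.12)&(c['image'].max(-1)<100)
print(cv2.minAreaRect((W[mp][:,:2]*1000).astype(np.float32)),np.median(W[mp][:,2]))
# warmer ring: red-click pixel
for px in [(93,295)]: print('ring',W[int(px[1]/1.5),int(px[0]/1.5)])
cr=c['image'][120:270,0:140]; cr2=c['image'][150:230,220:292]
print('top corners proj',wproj(c,grip+.026*u+np.array([[sx*.014,sy*.011,0] for sx in(-1,1) for sy in(-1,1)])@M.T)*1.5)
cv2.imwrite('pics/w1c.png',np.hstack([cv2.resize(cr,(560,600)),cv2.resize(cr2,(240,600))[:, :] if 0 else cv2.copyMakeBorder(cv2.resize(cr2,(240,267)),0,333,0,0,0)]))
E
```

```text
-0.04 105 [-16.  -15.6 -40. ] [  4.5  13.6 -34.3] [ -7.8  -1.  -36.3]
-0.034 19 [-14.2 -10.  -33.8] [  0.6  13.4 -28.2] [-14.    0.  -28.8]
-0.028 24 [-14.5 -11.9 -27.9] [-10.4   9.8 -22.1] [-13.9  -1.5 -24.7]
-0.022 23 [-14.8 -11.7 -21. ] [-10.8   8.8 -16.3] [-14.   -1.9 -19.5]
-0.016 39 [-15.1 -11.5 -15.9] [-11.2   9.6 -10.1] [-14.   -0.9 -11.8]
-0.01 27 [-14.5 -11.2  -9.9] [-11.8   9.3  -5. ] [-13.9  -0.9  -7.1]
-0.004 28 [-15.  -12.   -3.9] [-10.    9.9   1.7] [-14.4  -0.5   0.1]
0.002 33 [-14.9 -11.7   2. ] [-10.5   9.8   8. ] [-14.4  -0.9   4.4]
0.008 39 [-15.1 -11.5   8. ] [-11.2   9.5  13.7] [-14.6  -0.9  11. ]
0.014 56 [-14.9 -11.2  14.1] [-11.7   9.3  20. ] [-14.5  -0.9  18.4]
0.02 315 [-14.2 -12.   20.1] [13.  10.1 26. ] [-5.2 -1.7 25.3]
0.026 505 [-13.1 -10.9  26. ] [12.4  8.3 28.8] [-0.5 -0.9 26.7]
((464.2215270996094, 335.9376525878906), (99.64087677001953, 129.5248565673828), 85.93366241455078) 0.012256615182148434
ring [0.50801793 0.01609672 0.06349024]
top corners proj [[363.98515001 274.28159804]
 [404.17217762 274.22341372]
 [364.69760395 322.22033814]
 [403.55868828 322.16716561]]
```

View pics/w1c.png

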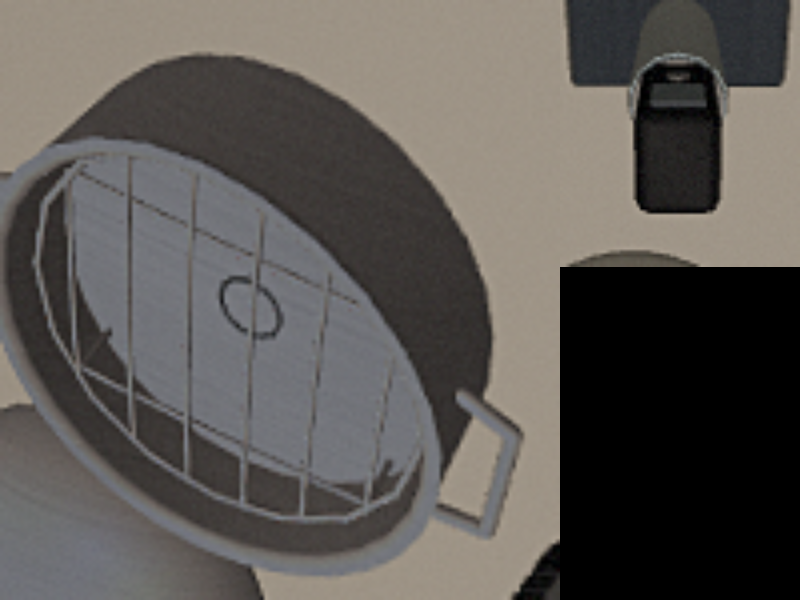

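move_arm(
  commands=[-0.19,-0.05,2.76,0.0,0,0,0,0,0,2.76,0,0,0,0,0,0,2.76,0,0,0,0,0,0,2.76,0,0,0,0,0,0,2.76,0,0,0,0,0,0,0,0,0,0,0,0,0,0,0,0,0,0],
)

```text
t: 5.45
eef_pos: [0.4473, 0.3351, 0.161]
tool_rot: [[-0.936, 0.073, 0.345], [0.068, 0.997, -0.025], [-0.346, 0.001, -0.938]]
force: [-0.8, 0.3, 0.5]
gripper_width: 0.996
```

Run:
```python
from h import *
delta(grip-.019*u-.0009*hy+.0007*u,pose(u,hy))
```

```text
t 5.45 p [0.4473 0.3351 0.161 ] F [-0.82  0.3   0.5 ] w 0.9961662097423867 q [ 0.78 -0.16 -0.24  1.25 -0.26  0.82]
turn [-0.002  0.003 -0.006] shift now(cm) [0.31 0.22 0.28] shift after turn [0.31 0.22 0.28]
```

move_arm(
  commands=[0.3,0.22,0.28,0,0,0,0,0,0,0,0,0,0,0,0,0,0,0,0,0,0,0,0,0,0,0,0,0],
)

```text
t: 5.85
eef_pos: [0.4455, 0.3387, 0.157]
tool_rot: [[-0.936, 0.071, 0.345], [0.067, 0.997, -0.023], [-0.346, 0.001, -0.938]]
force: [-0.6, 0.2, -0.0]
gripper_width: 1.0
```

Run:
```python
from h import *
delta(grip-.019*u-.0009*hy+.0007*u,pose(u,hy))
o=telemetry.get_obs();c=vision.camera('wrist'); c['R']=o['tool_rot'];c['p']=o['eef_pos'];np.savez('pics/w2.npz',**c)
cv2.imwrite('pics/w2.png',c['image'])
delta(grip-.019*u-.0009*hy+.0007*u,pose(u,hy))
```

```text
t 5.85 p [0.4455 0.3387 0.157 ] F [-0.57  0.21 -0.03] w 0.9996977620502641 q [ 0.78 -0.15 -0.24  1.24 -0.26  0.82]
turn [-0.     0.003 -0.004] shift now(cm) [-0.03 -0.12 -0.03] shift after turn [-0.03 -0.12 -0.03]
t 5.9 p [0.4455 0.3386 0.1569] F [0.39 0.11 0.15] w 0.9960343888924803 q [ 0.78 -0.15 -0.24  1.24 -0.26  0.82]
turn [-0.     0.003 -0.004] shift now(cm) [-0.03 -0.12 -0.04] shift after turn [-0.03 -0.12 -0.04]
```

View pics/w2.png

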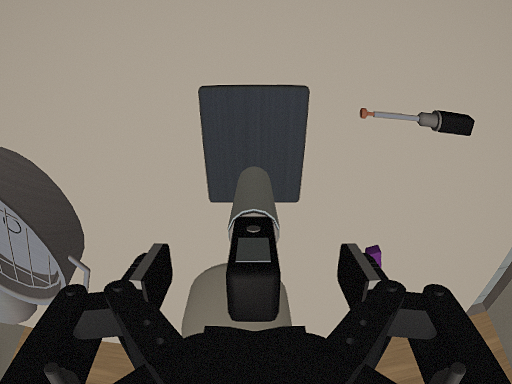

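move_arm(
  commands=[0,-0.1,0,0,0,0,255,0,0,0,0,0,0,255,0,0,0,0,0,0,255,0,0,0,0,0,0,255,0,0,0,0,0,0,255,0,0,0,0,0,0,255,0,0,0,0,0,0,255,0,0,0,0,0,0,255,0,0,0,0,0,0,255,0,0,0,0,0,0,255,0,0,0,0,0,0,255,0,0,0,0,0,0,255],
)

```text
t: 7.1
eef_pos: [0.4454, 0.3375, 0.1565]
tool_rot: [[-0.936, 0.071, 0.345], [0.067, 0.997, -0.024], [-0.346, 0.001, -0.938]]
force: [-0.8, 1.1, 2.5]
gripper_width: 0.251
```

Run:
```python
from h import *
delta(grip-.019*u-.0009*hy+.0007*u,pose(u,hy))
```

```text
t 7.1 p [0.4454 0.3375 0.1565] F [-0.82  1.11  2.53] w 0.2512035456344016 q [ 0.78 -0.16 -0.25  1.24 -0.26  0.82]
turn [-0.001  0.003 -0.004] shift now(cm) [-0.04  0.   -0.08] shift after turn [-0.04  0.   -0.08]
```

move_arm(
  commands=[0,0,-0.5,0,0,0,255,0,0,-1,0,0,0,255,0,0,-1,0,0,0,255,0,0,-1,0,0,0,255,0,0,0,0,0,0,255],
)

```text
t: 7.6
eef_pos: [0.4335, 0.3389, 0.1914]
tool_rot: [[-0.935, 0.071, 0.346], [0.068, 0.997, -0.022], [-0.347, 0.003, -0.938]]
force: [0.4, 0.5, -0.9]
gripper_width: 0.252
```

Run:
```python
from h import *
delta(grip-.019*u-.0009*hy+.0007*u+.13*u,pose(u,hy))
```

```text
t 7.6 p [0.4335 0.3389 0.1914] F [ 0.41  0.53 -0.87] w 0.25162379277428265 q [ 0.8  -0.17 -0.19  1.31 -0.27  0.84]
turn [ 0.001  0.005 -0.005] shift now(cm) [-0.02 -0.05 -9.38] shift after turn [ 0.03 -0.06 -9.38]
```

move_arm(
  commands=[0,-0.03,-1,0,0,0,255,0,-0.03,-1,0,0,0,255,0,0,-1.2,0,0,0,255,0,0,-1.2,0,0,0,255,0,0,-1.2,0,0,0,255,0,0,-1.2,0,0,0,255,0,0,-1.2,0,0,0,255,0,0,-1.5,0,0,0,255,0,0,-1.5,0,0,0,255,0,0,0,0,0,0,255],
)

```text
t: 8.6
eef_pos: [0.3953, 0.3408, 0.2949]
tool_rot: [[-0.935, 0.071, 0.347], [0.068, 0.997, -0.022], [-0.347, 0.003, -0.938]]
force: [-0.1, 0.1, -1.2]
gripper_width: 0.25
```

Run:
```python
from h import *
delta(grip-.0183*u-.0009*hy+.16*u,pose(u,hy))
o=telemetry.get_obs();c=vision.camera('wrist'); c['R']=o['tool_rot'];c['p']=o['eef_pos'];np.savez('pics/w3.npz',**c)
s=snap('scene','s1');b=snap('top','t1')
cv2.imwrite('pics/w3.png',np.hstack([cv2.resize(c['image'],(500,375)),cv2.resize(s['image'][150:270,300:396],(300,375))]))
W=wcloud(c);mp=(abs(W[...,2]-.012)<.005)&(abs(W[...,0]-.47)<.12)&(abs(W[...,1]-.31)<.12)&(c['image'].max(-1)<100)
print(cv2.minAreaRect((W[mp][:,:2]*1000).astype(np.float32)))
```

```text
t 8.6 p [0.3953 0.3408 0.2949] F [-0.12  0.07 -1.19] w 0.250127155868502 q [ 0.86 -0.19 -0.    1.54 -0.28  0.9 ]
turn [ 0.002  0.005 -0.005] shift now(cm) [-0.02  0.   -1.35] shift after turn [-0.01 -0.   -1.35]
((464.44818115234375, 335.85400390625), (99.46080780029297, 128.93177795410156), 86.05670928955078)
```

View pics/w3.png

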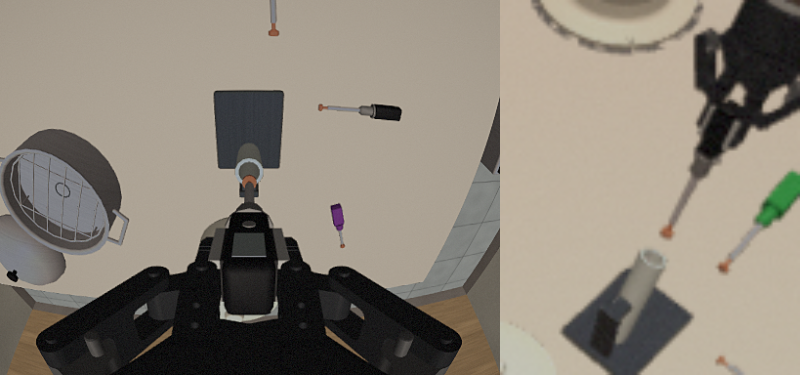

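move_arm(
  commands=[0,0,-2,0,0,0,255,0,0,-2,0,0,0,255,0,0,0,0,0.07,0,255,0,0,0,0,0.07,0,255,0,0,0,0,0.07,0,255,0,0,0,0,0.07,0,255,0,0,0,0,0.07,0,255,0,0,0,0,0,0,255,0,0,0,0,0,0,255],
)

```text
t: 9.65
eef_pos: [0.3822, 0.3411, 0.329]
tool_rot: [[-0.997, 0.072, 0.003], [0.072, 0.997, -0.001], [-0.003, -0.001, -1.0]]
force: [-0.2, 0.4, -1.2]
gripper_width: 0.248
```

Run:
```python
from h import *
def ray(c,px,z):
    from scipy.optimize import fsolve
    return fsolve(lambda q:wproj(c,[q[0],q[1],z])[0]-px,[.53,-.02])
c=load('w1')
S=ray(c,np.array([62.75-.4,196.5-.4]),.030);print('ring',S)
c=load('w3');print('ring w3',ray(c,np.array([63,189.5])*1.024,.030))
# wires bounding gap in w1 crop: (x,y)/4+(0,120)
c=load('w1')
f=lambda x,y:ray(c,np.array([x/4,120+y/4])-.4,.062)
for a,b in(((194,180),(187,470)),((264,215),(243,497)),((330,280),(303,510))):
    A,B=f(*a),f(*b);d=A-B;print(A,B,np.arctan2(d[1],d[0]))
delta(np.array([.53,-.015,.30]),pose(np.array([0,0,1.]),hy))
```

```text
ring [ 0.53139056 -0.01680723]
ring w3 [ 0.53188386 -0.01592209]
[0.44806744 0.0159664 ] [ 0.60366318 -0.08331486] 2.57364855735078
[0.46733796 0.04426026] [ 0.62158564 -0.05530347] 2.5684017998071997
[0.49970337 0.06281758] [ 0.62964593 -0.02030676] 2.5724918472272797
t 9.65 p [0.3822 0.3411 0.329 ] F [-0.2   0.44 -1.22] w 0.24807137207586805 q [ 0.73  0.06  0.34  1.85 -0.    0.8 ]
turn [-0.001  0.003 -0.005] shift now(cm) [-17.31 -34.45   2.99] shift after turn [-17.13 -34.54   2.9 ]
```

move_arm(
  commands=[-1,-2,0,0,0.003,0,255,-1.94,-3.84,0,0,0,0,255,-1.94,-3.84,0,0,0,0,255,-1.94,-3.84,0,0,0,0,255,-1.94,-3.84,0,0,0,0,255,-1.94,-3.84,0,0,0,0,255,-1.94,-3.84,1,0,0,0,255,-1.94,-3.84,1,0,0,0,255,-1.94,-3.84,1,0,0,0,255,-0.94,-1.84,1,0,0,0,255,0,0,0,0,0,0,255,0,0,0,0,0,0,255],
)

```text
t: 10.85
eef_pos: [0.5306, -0.0157, 0.2899]
tool_rot: [[-0.997, 0.072, 0.0], [0.072, 0.997, -0.0], [-0.0, 0.0, -1.0]]
force: [-0.1, 1.0, -1.2]
gripper_width: 0.25
```

Run:
```python
from h import *
delta(np.array([.5316,-.0162,.26]),pose(np.array([0,0,1.]),hy))
o=telemetry.get_obs();c=vision.camera('wrist'); c['R']=o['tool_rot'];c['p']=o['eef_pos'];np.savez('pics/w4.npz',**c)
s=snap('scene','s2');b=snap('top','t2')
print(c['image'].shape)
cv2.imwrite('pics/w4.png',np.hstack([cv2.resize(c['image'][100:340,130:390],(520,480)),cv2.resize(s['image'][140:260,215:285],(280,480))]))
```

```text
t 10.85 p [ 0.5306 -0.0157  0.2899] F [-0.14  0.97 -1.16] w 0.2504074467842049 q [-0.03  0.07  0.27  1.77  0.    0.04]
turn [ 0.     0.    -0.005] shift now(cm) [-0.1  -0.04  2.99] shift after turn [-0.1  -0.04  2.99]
(384, 512, 3)
```

View pics/w4.png

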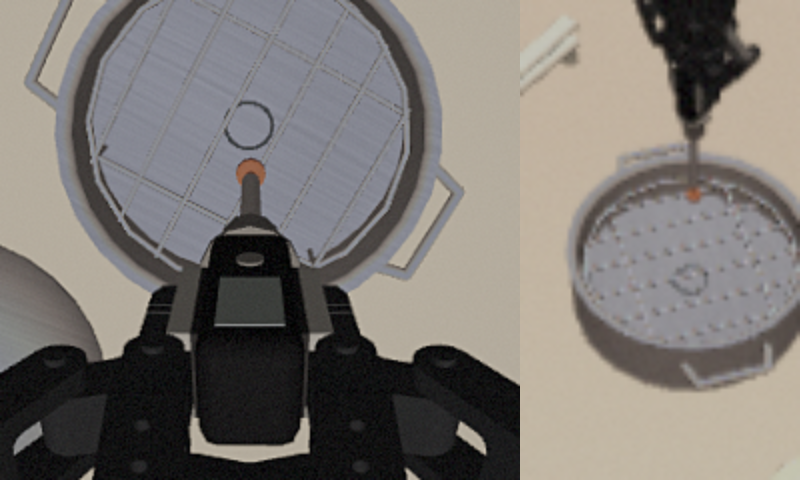

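Run:
```python
from h import *
from scipy.optimize import fsolve
c=load('w4')
def ray(px,z): return fsolve(lambda q:wproj(c,[q[0],q[1],z])[0]-px,[.53,-.02])
cr=lambda x,y:np.array([130+x/2-.25,100+y/2-.25])
S=ray(cr(249,125),.030);print('ring',S, 'extent', ray(cr(224,125),.03),ray(cr(274,125),.03),ray(cr(249,101),.03),ray(cr(249,149),.03))
im=c['image'].astype(int); m=(im[...,2]>im[...,0]+30)&(im[...,2]>80); v,uu=np.where(m); print('copper',uu.min(),uu.max(),v.min(),v.max(),uu.mean(),v.mean(),m.sum(),np.median(c['depth'][m]))
W=wcloud(c)[m];print('copper pts z',np.percentile(W,[5,50,95],axis=0).round(4))
p=c['p'];R=np.array(c['R'])
a=np.linspace(0,2*np.pi,60)
for L in(.130,.133,.136):
    P=[]
    for h in(0,.006):
        P.append(p+R[:,2]*(L-h)+.007*(np.cos(a)[:,None]*R[:,0]+np.sin(a)[:,None]*R[:,1]))
    q=wproj(c,np.vstack(P));print(L,q.min(0).round(1),q.max(0).round(1))
# wires beside ring
for A,B in (((170,40),(112,130)),((345,5),(205,265)),((262,20),(123,240))):
    a1,b1=ray(cr(*A),.062),ray(cr(*B),.062);print(a1,b1)
```

```text
ring [ 0.53218378 -0.01669167] extent [ 0.53090124 -0.03384308] [5.33412991e-01 4.62401985e-04] [ 0.51552771 -0.01546996] [ 0.54909173 -0.0179321 ]
copper 248 511 13 383 451.62068965517244 315.5376175548589 638 1.4938126
copper pts z [[nan nan nan]
 [nan nan nan]
 [nan nan nan]]
0.13 [247.6 178.4] [262.6 194.5]
0.133 [247.6 177.7] [262.5 193.6]
0.136 [247.7 177. ] [262.4 192.7]
[ 0.46849917 -0.06118569] [ 0.52232422 -0.10460204]
[0.45421476 0.04860459] [ 0.62021691 -0.05322061]
[ 0.46075544 -0.00340795] [ 0.59830227 -0.10748855]
```

Run:
```python
from h import *
c=load('w4');cv2.imwrite('pics/w4b.png',cv2.resize(c['image'][110:220,195:315],None,fx=6,fy=5.4,interpolation=cv2.INTER_CUBIC))
```

```text
(no output)
```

View pics/w4b.png

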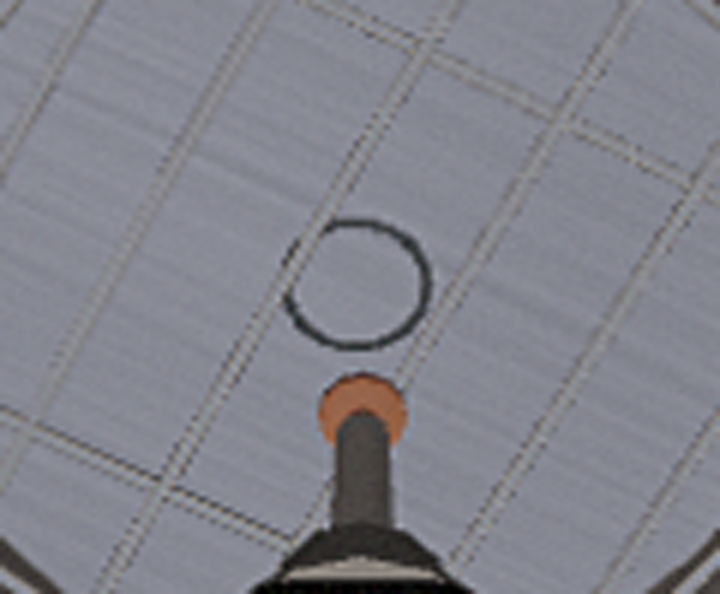

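Run:
```python
from h import *
from scipy.optimize import fsolve
c=load('w4')
def ray(px,z): return fsolve(lambda q:wproj(c,[q[0],q[1],z])[0]-px,[.53,-.02])
cr=lambda x,y:np.array([195+x/6-.4,110+y/5.4-.4])
S=ray(cr(359,284),.030);print('ring',S)
for A,B in (((565,115),(410,370)),((425,45),(165,485))):
    a,b=ray(cr(*A),.0636),ray(cr(*B),.0636);d=(b-a)/np.linalg.norm(b-a);n=np.array([-d[1],d[0]]);print(a,b,np.arctan2(d[1],d[0]),n,n@(a-S))
print('foot',ray(cr(362.5,418),.2899-.130))
delta(np.array([*S,.20]),pose(np.array([0,0,1.]),hy))
```

```text
ring [ 0.53212195 -0.01643436]
[0.48919615 0.02944527] [ 0.54731303 -0.0066541 ] -0.5558268269066764 [0.52764584 0.84946446] 0.016323496993596864
[0.47127506 0.00158667] [ 0.57191981 -0.0617583 ] -0.5617511755958728 [0.53266908 0.84632361] -0.017159629472038588
foot [ 0.53203416 -0.01583796]
t 11.0 p [ 0.5308 -0.0148  0.2907] F [ 0.77  1.11 -1.13] w 0.2502683223631971 q [-0.03  0.07  0.28  1.77  0.    0.04]
turn [ 0.     0.001 -0.003] shift now(cm) [-0.13 -0.16  9.07] shift after turn [-0.14 -0.16  9.07]
```

move_arm(
  commands=[-0.08,-0.1,1,0,0,0,255,0,0,2,0,0,0,255,0,0,2,0,0,0,255,0,0,2,0,0,0,255,0,0,2,0,0,0,255,0,0,1,0,0,0,255,0,0,1,0,0,0,255,0,0,0,0,0,0,255,0,0,0,0,0,0,255],
)

```text
t: 11.9
eef_pos: [0.532, -0.0168, 0.1803]
tool_rot: [[-0.997, 0.071, 0.0], [0.071, 0.997, 0.001], [-0.0, 0.001, -1.0]]
force: [-0.4, -0.3, -1.0]
gripper_width: 0.248
```

Run:
```python
from h import *
o=telemetry.get_obs();c=vision.camera('wrist'); c['R']=o['tool_rot'];c['p']=o['eef_pos'];np.savez('pics/w5.npz',**c)
delta(np.array([.5318,-.0165,.163]),pose(np.array([0,0,1.]),hy))
cv2.imwrite('pics/w5.png',cv2.resize(c['image'][110:220,195:315],None,fx=6,fy=5.4,interpolation=cv2.INTER_CUBIC))
```

```text
t 11.95 p [ 0.5321 -0.0168  0.1806] F [ 0.04 -0.27 -1.26] w 0.24914619549572756 q [-0.03  0.03  0.02  1.56  0.    0.04]
turn [ 0.001  0.001 -0.004] shift now(cm) [0.04 0.03 1.76] shift after turn [0.03 0.03 1.76]
```

View pics/w5.png

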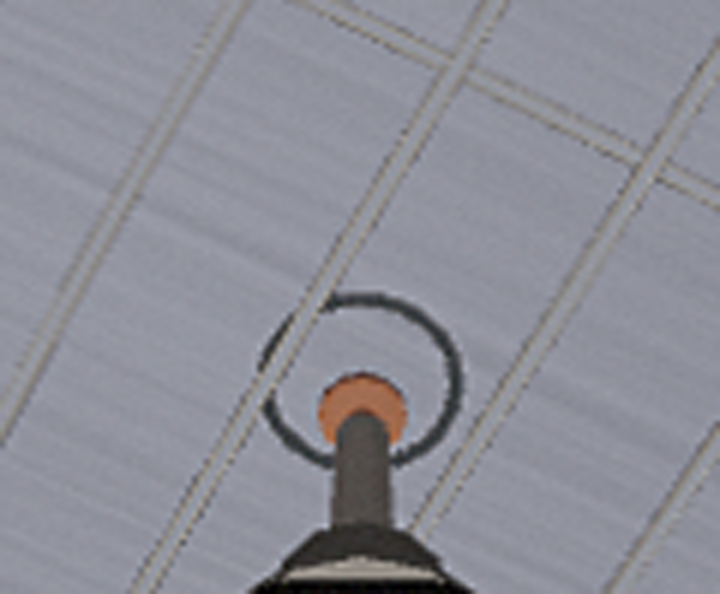

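move_arm(
  commands=[0,0,0.5,0,0,0,255,0,0,0.5,0,0,0,255,0,0,0.2,0,0,0,255,0,0,0,0,0,0,255,0,0,0,0,0,0,255],
)

```text
t: 12.45
eef_pos: [0.5318, -0.0169, 0.1678]
tool_rot: [[-0.997, 0.071, -0.0], [0.071, 0.997, 0.001], [0.0, 0.001, -1.0]]
force: [0.2, -0.6, -0.6]
gripper_width: 0.251
```

move_arm(
  commands=[0,0,0.2,0,0,0,255,0,0,0.2,0,0,0,255,0,0,0,0,0,0,255,0,0,0,0,0,0,255],
)

```text
t: 12.85
eef_pos: [0.5317, -0.0169, 0.1637]
tool_rot: [[-0.997, 0.071, -0.0], [0.071, 0.997, 0.001], [0.0, 0.001, -1.0]]
force: [0.4, -0.3, -1.9]
gripper_width: 0.247
```

move_arm(
  commands=[0,0,0.1,0,0,0,255,0,0,0.1,0,0,0,255,0,0,0,0,0,0,255,0,0,0,0,0,0,255],
)

```text
t: 13.25
eef_pos: [0.5318, -0.0169, 0.1618]
tool_rot: [[-0.997, 0.071, -0.0], [0.071, 0.997, 0.001], [0.0, 0.001, -1.0]]
force: [0.2, 0.2, -0.5]
gripper_width: 0.253
```

move_arm(
  commands=[0,0,0.1,0,0,0,255,0,0,0,0,0,0,255,0,0,0,0,0,0,255],
)

```text
t: 13.55
eef_pos: [0.5318, -0.0169, 0.1608]
tool_rot: [[-0.997, 0.071, -0.0], [0.071, 0.997, 0.001], [0.0, 0.001, -1.0]]
force: [-0.2, -0.3, -0.9]
gripper_width: 0.246
```

```bash
cat > f.py <<'E'
from h import *
F=[];Z=[]
for i in range(20):
    vision.camera('wrist');o=telemetry.get_obs();F.append(o['force']);Z.append(o['eef_pos'])
print(o['t'],np.mean(F,0).round(2),(np.std(F,0)/20**.5).round(2),np.mean(Z,0).round(5),np.std(Z,0).round(5))
E
python3 f.py
```

```text
14.55 [ 0.41  0.09 -0.15] [0.09 0.11 0.1 ] [ 0.5318  -0.01686  0.16079] [2.e-05 1.e-05 2.e-05]
```

move_arm(
  commands=[0,0,0.1,0,0,0,255,0,0,0.1,0,0,0,255,0,0,0,0,0,0,255,0,0,0,0,0,0,255],
)

```text
t: 14.95
eef_pos: [0.5318, -0.0169, 0.1588]
tool_rot: [[-0.997, 0.071, -0.0], [0.071, 0.997, 0.001], [0.0, 0.001, -1.0]]
force: [0.0, 1.0, 0.6]
gripper_width: 0.252
```

```bash
python3 f.py
```

```text
15.95 [0.39 0.13 0.36] [0.09 0.11 0.08] [ 0.53179 -0.01686  0.15879] [1.e-05 1.e-05 3.e-05]
```

move_arm(
  commands=[0,0,0.05,0,0,0,255,0,0,0,0,0,0,255,0,0,0,0,0,0,255,0,0,0,0,0,0,255,0,0,0,0,0,0,255,0,0,0,0,0,0,255,0,0,0,0,0,0,255,0,0,0,0,0,0,255,0,0,0,0,0,0,255,0,0,0,0,0,0,255,0,0,0,0,0,0,255,0,0,0,0,0,0,255],
)

```text
t: 17.15
eef_pos: [0.5318, -0.0169, 0.1583]
tool_rot: [[-0.997, 0.071, -0.0], [0.071, 0.997, 0.001], [0.0, 0.001, -1.0]]
force: [0.5, 0.6, -0.4]
gripper_width: 0.251
```

move_arm(
  commands=[0,0,0,0,0,0,255,0,0,0,0,0,0,255,0,0,0,0,0,0,255,0,0,0,0,0,0,255,0,0,0,0,0,0,255,0,0,0,0,0,0,255,0,0,0,0,0,0,255,0,0,0,0,0,0,255,0,0,0,0,0,0,255,0,0,0,0,0,0,255,0,0,0,0,0,0,255,0,0,0,0,0,0,255],
)

```text
t: 18.35
eef_pos: [0.5318, -0.0169, 0.1583]
tool_rot: [[-0.997, 0.071, -0.0], [0.071, 0.997, 0.001], [0.0, 0.001, -1.0]]
force: [0.6, 0.1, -0.1]
gripper_width: 0.251
```

```bash
python3 f.py
python3 - <<'E'
from h import *
o=telemetry.get_obs();c=vision.camera('wrist');s=snap('scene','s3')
print(o['tool_rot'])
cv2.imwrite('pics/w6.png',np.hstack([cv2.resize(c['image'][110:220,195:315],(480,440),interpolation=cv2.INTER_CUBIC),cv2.resize(s['image'][140:260,215:285],(257,440))]))
E
```

```text
19.35 [0.28 0.11 0.35] [0.13 0.08 0.14] [ 0.53178 -0.01686  0.15826] [1.e-05 1.e-05 2.e-05]
[[-9.97447715e-01  7.14002001e-02 -2.60426076e-04]
 [ 7.14000373e-02  9.97447587e-01  5.88474545e-04]
 [ 3.01778562e-04  5.68378159e-04 -9.99999793e-01]]
```

View pics/w6.png

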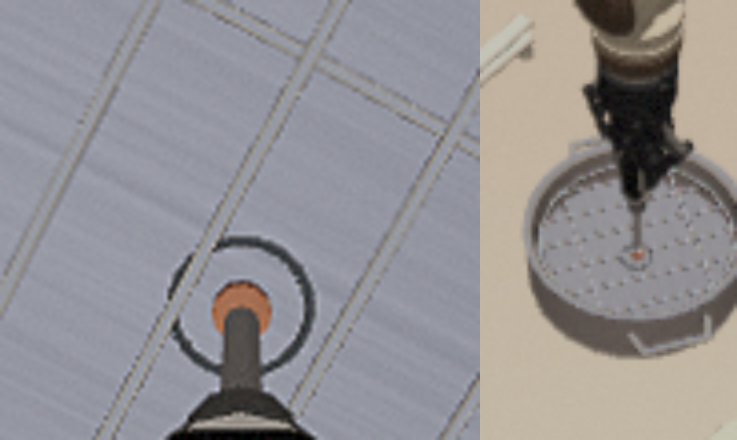

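```bash
python3 -c "
from h import *
finish_job()"
```

```text
the job is handed in; nothing more can be done
```

The probe is standing upright in the warmer with its foot inside the stamped ring, and I handed the job in still holding it there. I took the large black probe from the holster; the other black one, lying on the ledge, was smaller (roughly 125 mm long).

- **Holster:** I drew the probe out along its own axis. The holster's plate measured in the same place before and after, to within a millimetre.
- **Placement:** The last picture shows the foot near the centre of the ring and the stem clear of the wires. The tool was within about 0.001 rad of vertical.
- **Push:** The averaged force came to about 1.4 N on the spring, which is about 4.7 mm of the 10 mm travel. The height of the arm gives about the same, 4.2 to 4.8 mm.
- **Hold:** The foot was at its final depth for about 4 s before I handed in at 19.4 s.

Single force readings are noisy, by about half a newton, so the push figure is an average over 20 readings. The 0.5 mm step I added at the end did not show above that noise. I did not measure the other things on the ledge again afterwards, but no contact showed in the forces and nothing looked moved in the pictures that showed them.

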